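Index the blade sled of the setting jig

ROBOT

A 7-joint arm with a two-finger parallel gripper is mounted at the origin on a cart in front of the work surface, level with it; the furniture and walls round the work are solid. World frame = base frame: x ahead of the robot, y to its left, z up, the work surface at z = 0. Lengths are in m, angles in rad, forces in N, time in s.
With the tool pointing down it reaches from about 0.4 to 0.85 m from the base axis. Payload 6.9 kg.
Tool frame: the origin (TCP) lies midway between the tips of the shut fingers; the grasp point (between the pads) lies 19 mm behind it; z points along the fingers, x is the direction in which the jaws open and shut, and the axes are right-handed (so a half turn about z gives the same grasp; the last joint's range is limited). The gripper opens to 85 mm and grips with 20 to 120 N. Pads are 22 mm wide; open, the fingers measure 114 mm over their backs; the gripper's body (76 mm by 85 mm) begins 54 mm behind the grasp point. The pads swing forward as they close: fully open they stand 13 mm farther back than shut.
Start: joints at [1.216, 0.507, -0.238, 1.5, 0.126, 1.149, -0.155], TCP at [0.277, -0.56, 0.231] pointing down, gripper open.
Joint ranges: [-3.08, 3.08], [-0.24, 2.05], [-1.43, 1.35], [0, 2.5], [-1.52, 4.66], [0.17, 1.96], [-2.89, 2.89]. Speed limits (rad/s): [2.39, 2.39, 3.14, 3.14, 3.14, 3.14, 3.14].

INTERFACE

Orientations are given as [roll, pitch, yaw] about the fixed x, y, z axes, in that order (R = Rz(yaw) Ry(pitch) Rx(roll)).
In Python, from plant import env, imaging gives the robot as it stands.
- The arm moves only by the tool arm_command, never from a script. Its argument "targets" is one flat list of numbers, 7 for each row, row after row: the shift along the tool's x, y, z in mm, then the turn, a rotation vector about the tool's x, y, z in degrees, then the gripper command: -1 is shut, 1 is fully open, values between are in proportion. A call has 1 to 8 rows; each row shifts and turns the commanded pose from where the row before left it, along the tool's axes as they then stand; what a row does not reach is not made up. A row lasts 1/10 s, in which the tool goes at most 50 mm and 8.59 degrees, less where a joint would pass 70% of its speed; a pose out of reach is approached as far as the arm can. A call with a gripper value outside its range is refused whole. The fingers move at their own pace and stop on an object; "newtons" is the grip in N (left out, the last holds). Time passes only in rows, so rows that do not move let the fingers close. It gives the time, the measured TCP pose, the force and the opening at its end, in the units of the state.
- env.get_obs(): the state, without advancing time (a new reading comes with each control period).
- imaging.grab_frame(name): name is "scene" or "top"; returns the picture (420x560x3 uint8, red, green, blue); there is no depth.
- imaging.camera_params(name): a dict with "mtx" (3x3 intrinsics, pixels), "R" (3x3) and "t" (3): a world point X has camera coordinates R X + t. Camera axes: x right, y down, z forward; pixel columns grow to the right and rows downward; lengths in m; the calibration is good to about 2 mm. A picture is of the moment at which its call begins. camera_params takes no time and is no camera call.
- env.finish_job(): hands the job in, once; it reports no verdict.
The state is a dict: "time_s": time; "q": joint angles; "qvel": joint speeds; "joint_efforts": joint torques, N m; "eef_pos": TCP position; "eef_rot": TCP orientation; "contact_force": force on the tool from outside, world axes, zero at the start; "ft_torque": the same for the moment, N m; "grip_width": opening from 0.0 (shut) to 1.0 (fully open).
Only numpy, scipy, OpenCV 4.12 (cv2) and the standard library are available. Lean on these libraries where they do the work, as an engineer would, in place of code of your own. Each camera call takes 0.05 s, during which the arm holds its last target. There are 200 camera calls.

TASK

On the twin setting jig, push the sled that carries the clipper blade away from you gently until it has passed its stop pin, without ramming it against the end stop, then let go and draw clear so that it springs back and stays caught on the pin at mid position. Push with the fingertips on the sled's upright push block; grasp and lift nothing, do not touch the blade or the nut, and leave the other sled at home with its nut and the loose parts beside the jig where they are.

Things in the scene. Friction and masses are not known exactly. Their poses are not given: they have to be found in the camera images.
- jig: Twin setting jig fixed to the table: steel base 200 x 150 x 8 mm, two lanes with an aluminium sled each, between grey cheeks 26 mm high. Origin: centre of the underside. x = push direction (away from the robot, yaw within 0.35 rad), y left, z up. Lane centres at y = +31 (left), -31 mm (right). A stop pin with black knob lies outside each lane at x = 26 mm, reaching to y = +/-103 mm, 38 mm high.
- left_push (a point): Point on the left sled's push face, mid-width, 42 mm above the table; moves with the sled. The face is upright, 53 mm wide, 9 to 56 mm above the table, looking to the robot (jig -x), free in front. Behind it the push block slopes down to the pocket. The other sled's block stands 9 mm beside this one. Which sled carries the blade varies.
- right_push (a point): The same point on the right sled.
- left_seat (a point): Centre of the floor of the left sled's pocket, 30 mm above the table, 59 mm behind the push face; the pocket is 37 x 47 mm with walls 5 mm high; moves with the sled.
- right_seat (a point): The same point of the right sled's pocket.
- sled_left (a joint): Travel of the left sled (m, along jig +x): 0 home, 0.040 caught on its stop pin, 0.062 hard end stop. A spring drives it home (2.5 N at home, 5.6 N at the end; damping 25 N per m/s); passing the pin adds about 2 N. The pin snaps in behind the sled's tooth once travel exceeds about 0.044; released before that, the sled runs home.
- sled_right (a joint): Travel of the right sled, same meaning.
- blade_mid (a point): Centre of the clipper blade (steel comb blade 32 x 44 x 8 mm, 50 g) lying loose in one sled's pocket, its teeth along the lane; it stands 3 mm proud of the pocket.
- nut_mid (a point): Centre of the hexagon nut (24 x 27 x 12 mm, 44 g) lying loose in the other sled's pocket.
- bush_mid (a point): Centre of a loose steel bush (27 mm across, 30 mm tall) standing on the table to the right of the jig.
- spare_blade_mid (a point): Centre of a second, loose clipper blade (32 x 44 x 8 mm) lying on the table to the left of the jig; not the one to work on.

How it is judged:
By the outcome, as a careful person would: the job done as asked, in the order asked, and still so for the second after the job is handed in, with the robot touching nothing.
It also fails if it takes over 40 s, if anything falls off the work surface, if the arm or the gripper's body presses on something with over 40 N, if the wrist force passes 120 N, or if a joint passes its speed limit or range.

## Working session

There is one attempt and no reset: what is moved stays moved. The work goes in short steps, Python scripts to look and compute and a tool call to move; the robot and the scene stay as the last step left them, time stands still between calls to the robot, and variables do not carry over. Pictures are saved under pics/ and viewed, about 8 in all and at most 12, crops included, and the job is handed in when it is done.

Besides the shell and the picture viewer there is one more tool, called after "Emit:" by a JSON object that holds its "api" and its "payload", one argument or row to a line. arm_command: Moves the arm, as the interface text tells. Its arguments: {"type":"object","properties":{"targets":{"type":"array","items":{"type":"number"}},"newtons":{"type":"number"}},"required":["targets"]}

```bash
mkdir -p pics
cat > h.py <<'E'
import numpy as np,cv2
from plant import env,imaging
def snap(n,f):
    im=imaging.grab_frame(n); cv2.imwrite(f'pics/{f}.png',im[:,:,::-1]); return im
def ray(n,u,v,z):
    c=imaging.camera_params(n);K,R,t=[np.array(c[k]) for k in('mtx','R','t')]
    d=R.T@np.linalg.solve(K,[u,v,1.]);o=-R.T@t
    return o+d*(z-o[2])/d[2]
def proj(n,X):
    c=imaging.camera_params(n);K,R,t=[np.array(c[k]) for k in('mtx','R','t')]
    p=K@(R@np.array(X)+t);return p[:2]/p[2]
E
python3 - <<'E'
from h import *
snap('top','t1');snap('scene','s1')
o=env.get_obs();print(o)
for n in('top','scene'):
    c=imaging.camera_params(n);print(n,-np.array(c['R']).T@np.array(c['t']),c['R'],c['mtx'][0])
E
```

```text
{'time_s': 0.1, 'q': array([ 1.21652342,  0.50823128, -0.2375402 ,  1.50104212,  0.12569052,
        1.1489321 , -0.15480497]), 'qvel': array([ 4.20953768e-05, -1.04284552e-03,  1.92179723e-04, -4.90433037e-03,
        7.72915769e-04,  2.85692116e-04, -7.63729097e-04]), 'joint_efforts': array([-3.81372927e-03, -6.21839476e+01, -2.19437085e+00, -2.50205970e+01,
        1.25118232e-02,  7.75867986e-03,  5.31098169e-05]), 'eef_pos': array([ 0.27707288, -0.55970725,  0.23052769]), 'eef_rot': array([ 3.14156802e+00,  1.62486900e-03, -1.11101191e+00]), 'contact_force': array([ 0.01504052, -0.65113593, -0.05094919]), 'ft_torque': array([0.05042905, 0.02339918, 0.03971427]), 'grip_width': 0.9991492473708771}
top [0.45118467 0.28429248 0.9131712 ] [[ 0.02254992 -0.99942138  0.02546399]
 [-0.99822816 -0.02391125 -0.05448661]
 [ 0.05506396 -0.02419021 -0.99818976]] [483.20294309   0.         278.41502683]
scene [1.08379911 0.11923771 0.67721347] [[ 0.23641288  0.97164978  0.0023781 ]
 [ 0.68777674 -0.16561367 -0.70677809]
 [-0.68634692  0.16872705 -0.70743133]] [441.08881837   0.         281.57878324]
```

View pics/t1.png

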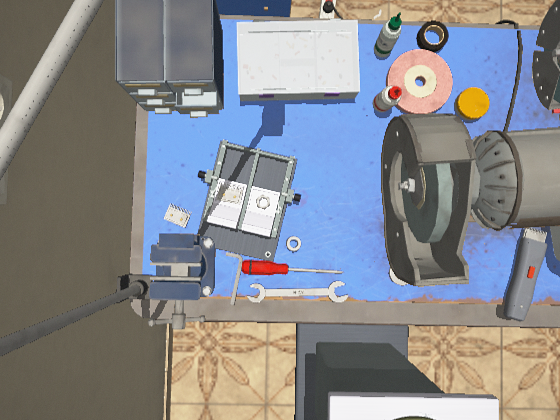

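View pics/s1.png

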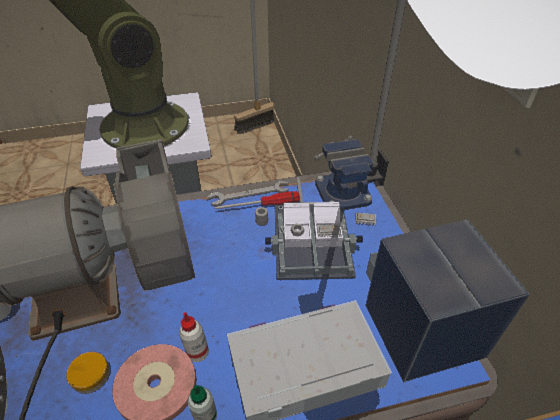

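The top view shows the jig around (250,200), with the blade in the left lane (232,197) and the nut in the right (263,201). A vise stands in front left at (180,270), a lamp pole behind it, and the grinder is on the right. The scene view agrees. I'll zoom in on the jig in both.

Run:
```python
from h import *
a=cv2.imread('pics/t1.png')[130:300,130:320];b=cv2.imread('pics/s1.png')[120:290,240:400]
a=cv2.resize(a,None,fx=3.5,fy=3.5,interpolation=cv2.INTER_CUBIC);b=cv2.resize(b,None,fx=3.5,fy=3.5,interpolation=cv2.INTER_CUBIC)
cv2.imwrite('pics/t1z.png',a);cv2.imwrite('pics/s1z.png',b)
for u,v,z in[(202,175,.03),(297,198,.03),(222,142,.026),(298,160,.026),(293,243,.03),(180,240,.0),(180,240,.12),(215,290,.0),(132,285,.2),(265,255,0)]:print(u,v,z,ray('top',u,v,z).round(3))
print(proj('top',[.277,-.56,.23]))
```

```text
202 175 0.03 [0.555 0.404 0.03 ]
297 198 0.03 [0.517 0.229 0.03 ]
222 142 0.026 [0.617 0.37  0.026]
298 160 0.026 [0.588 0.228 0.026]
293 243 0.03 [0.434 0.235 0.03 ]
180 240 0.0 [0.435 0.445 0.   ]
180 240 0.12 [0.437 0.424 0.12 ]
215 290 0.0 [0.343 0.377 0.   ]
132 285 0.2 [0.372 0.477 0.2  ]
265 255 0 [0.41  0.285 0.   ]
[852.092454   368.12945296]
```

View pics/t1z.png

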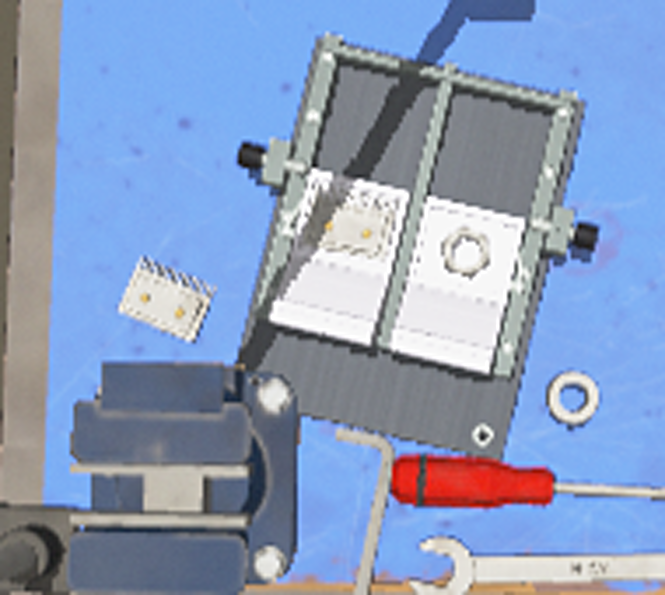

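View pics/s1z.png

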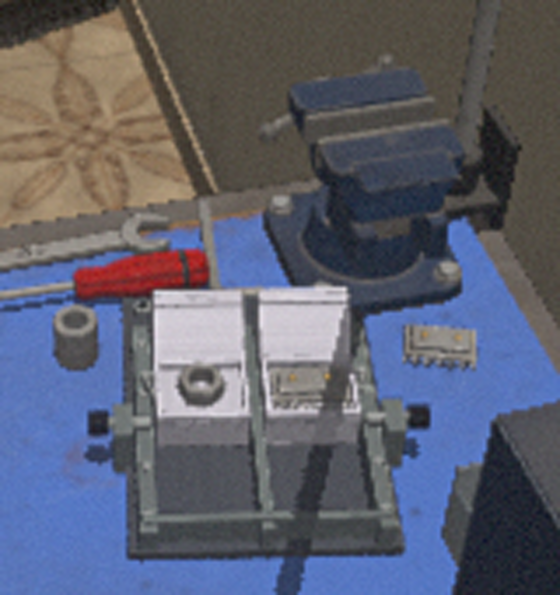

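```bash
cat >> h.py <<'E'
def tri(a,b):
    P=[]
    for n in('top','scene'):
        c=imaging.camera_params(n);P.append(np.array(c['mtx'])@np.c_[np.array(c['R']),np.array(c['t'])])
    X=cv2.triangulatePoints(P[0],P[1],np.array(a,float).reshape(2,1),np.array(b,float).reshape(2,1)).ravel();return X[:3]/X[3]
E
python3 - <<'E'
from h import *
T=lambda x,y:(129.6+x/3.5,129.6+y/3.5); S=lambda x,y:(239.6+x/3.5,119.6+y/3.5)
pts={'knobL':(T(240,153),S(430,416)),'knobR':(T(598,237),S(88,422)),'faceTopL':(T(270,320),S(350,288)),'faceTopLr':(T(375,347),S(261,290)),
'faceTopRl':(T(389,351),S(243,290)),'faceTopRr':(T(492,373),S(152,291)),'viseFarJawNear':(T(249,460),S(318,150)),'viseFrontR':(T(222,365),S(372,188)),'vjaw2':(T(245,535),S(290,92)),'baseboltnear':(T(275,393),S(326,292)),'lampjoint':(T(30,545),S(500,150))}
for k,(a,b) in pts.items():
    X=tri(a,b);print(k,X.round(4),'err',np.round(proj('top',X)-a,1),np.round(proj('scene',X)-b,1))
L=ray('top',*T(240,153),.031);R=ray('top',*T(598,237),.031);y=(L-R);d=np.linalg.norm(y);y/=d
x=np.array([y[1],-y[0],0]);yaw=np.arctan2(x[1],x[0]);org=(L+R)/2-.026*x;print('len',d,'yaw',yaw,'org',org)
for k in('faceTopL','faceTopLr','faceTopRl','faceTopRr'):
    p=ray('top',*pts[k][0],.056);print(k,p.round(4),'jig',((p-org)@x).round(4),((p-org)@y).round(4))
p=ray('top',*T(357,228),.037);print('blade',(p-org)@x,(p-org)@y)
# base corners z=.008
for c in[(330,38),(580,100),(500,460),(296,410)]:
    p=ray('top',*T(*c),.008);print('corner',p.round(4),((p-org)@x).round(4),((p-org)@y).round(4))
E
```

```text
knobL [0.5576 0.4114 0.0333] err [-0.4 -0.1] [-0.4  0. ]
knobR [0.5181 0.2238 0.0346] err [-0.4 -0.1] [-0.4 -0. ]
faceTopL [0.4707 0.3908 0.0568] err [-0.7 -0.3] [-0.8  0. ]
faceTopLr [0.4586 0.3387 0.0557] err [-1.3 -0.4] [-1.4  0. ]
faceTopRl [0.4563 0.3302 0.0555] err [-0.5 -0.2] [-0.6  0. ]
faceTopRr [0.4463 0.2778 0.0571] err [-0.5 -0.1] [-0.5 -0. ]
viseFarJawNear [0.4027 0.3911 0.1072] err [0.1 0. ] [ 0.1 -0. ]
viseFrontR [0.4478 0.4063 0.1112] err [-0.9 -0.3] [-0.9  0. ]
vjaw2 [0.3687 0.3866 0.1261] err [1.8 0.6] [ 1.7 -0.1]
baseboltnear [0.4332 0.3918 0.019 ] err [-0.7 -0.3] [-0.8  0. ]
lampjoint [0.3592 0.5191 0.0495] err [-6.6 -2.9] [-6.5  0.3]
len 0.19218265078248373 yaw -0.20648318740927266 org [0.51249145 0.32228101 0.031     ]
faceTopL [0.4703 0.3896 0.056 ] jig -0.0551 0.0573
faceTopLr [0.4579 0.3364 0.056 ] jig -0.0564 0.0026
faceTopRl [0.456  0.3292 0.056 ] jig -0.0567 -0.0048
faceTopRr [0.4461 0.2769 0.056 ] jig -0.0557 -0.058
blade 0.0013857189272280382 0.02708289910560162
corner [0.6239 0.368  0.008 ] 0.0997 0.0676
corner [0.5939 0.2325 0.008 ] 0.098 -0.0712
corner [0.3996 0.2712 0.008 ] -0.1 -0.0732
corner [0.4238 0.3803 0.008 ] -0.0987 0.0386
```

The left sled carries the blade. Face tops triangulate to z ≈ 0.056, the face-top line runs across 55 mm, and the base corners fall at ±0.1, so the fit is consistent. Next I'll check the grinder and lamp heights for the transit.

Run:
```python
from h import *
pr=lambda k,X:print(k,np.round(X,3),np.round(proj('top',X),0),np.round(proj('scene',X),0))
pr('grinderguard top-left', tri((388,122),(120,180)))
pr('guard far right', tri((465,150),(183,172)))
pr('guard near', tri((400,280),(125,150)))
for z in(.2,.3,.4,.5,.6,.7,.8):pr('pole',[.36,.50,z])
for v in(1,40):
  for z in(.5,.6,.7,.8,):
    try:pr(f'lamp ray v{v}',ray('scene',490,v if v>1 else 110,z))
    except Exception as e:print(e)
for z in(.55,.65,.75,.85):print('arm top-view line',z,ray('top',0,185,z).round(3),ray('top',95,0,z).round(3),[proj('scene',ray('top',*p,z)).round(0) for p in((0,185),(95,0))])
```

```text
grinderguard top-left [0.605 0.075 0.29 ] [428. 120.] [165. 180.]
guard far right [0.574 0.062 0.296] [439. 142.] [153. 164.]
guard near [0.387 0.041 0.186] [427. 280.] [150. 151.]
pole [0.36 0.5  0.2 ] [116. 293.] [379. 106.]
pole [0.36 0.5  0.3 ] [ 91. 303.] [387.  59.]
pole [0.36 0.5  0.4 ] [ 56. 316.] [397.   3.]
pole [0.36 0.5  0.5 ] [  4. 337.] [409. -64.]
pole [0.36 0.5  0.6 ] [-82. 371.] [ 424. -147.]
pole [0.36 0.5  0.7 ] [-254.  439.] [ 443. -251.]
pole [0.36 0.5  0.8 ] [-759.  640.] [ 467. -387.]
lamp ray v1 [0.84 0.34 0.5 ] [ 215. -203.] [490. 110.]
lamp ray v1 [0.977 0.215 0.6  ] [ 381. -506.] [490. 110.]
lamp ray v1 [1.115 0.091 0.7  ] [  664. -1023.] [490. 110.]
lamp ray v1 [ 1.253 -0.033  0.8  ] [ 1254. -2099.] [490. 110.]
lamp ray v40 [0.73  0.409 0.5  ] [132. -87.] [490.  40.]
lamp ray v40 [0.93  0.245 0.6  ] [ 338. -447.] [490.  40.]
lamp ray v40 [1.129 0.082 0.7  ] [  680. -1045.] [490.  40.]
lamp ray v40 [ 1.329 -0.081  0.8  ] [ 1364. -2239.] [490.  40.]
arm top-view line 0.55 [0.482 0.483 0.55 ] [0.626 0.419 0.55 ] [array([447., -85.]), array([459., -51.])]
arm top-view line 0.65 [0.474 0.428 0.65 ] [0.578 0.382 0.65 ] [array([ 422., -191.]), array([ 427., -184.])]
arm top-view line 0.75 [0.465 0.374 0.75 ] [0.53  0.345 0.75 ] [array([ 389., -335.]), array([ 388., -349.])]
arm top-view line 0.85 [0.457 0.319 0.85 ] [0.482 0.308 0.85 ] [array([ 341., -541.]), array([ 338., -560.])]
```

Emit:
{"api": "arm_command", "payload": {
  "targets": [0, 0, -40, 0, 0, 0, -1, 0, 0, -45, 0, 0, 0, -1, 0, 0, -45, 0, 0, 0, -1, 0, 0, -45, 0, 0, 0, -1, 0, 0, -45, 0, 0, 0, -1]
}}

```text
time_s: 0.6
eef_pos: [0.277, -0.5597, 0.4529]
eef_rot: [-3.142, 0.0, -1.111]
contact_force: [-0.4, -0.8, -0.6]
grip_width: 0.141
```

```bash
cat >> h.py <<'E'
from scipy.spatial.transform import Rotation as Ro
def plan(P,yaw1,n,tilt=0):
    "rows from the present pose to P with even steps: shift in tool axes (mm), turn in deg"
    o=env.get_obs();p=np.array(o['eef_pos']);R=Ro.from_euler('xyz',o['eef_rot'])
    G=Ro.from_euler('z',yaw1)*Ro.from_euler('x',tilt,degrees=True)*Ro.from_euler('x',np.pi)
    w=(R.inv()*G).as_rotvec(degrees=True);d=(np.array(P)-p)/n
    for i in range(n):
        print(R.inv().apply(d*1000).round(1),(w/n).round(2));R=R*Ro.from_rotvec(w/n,degrees=True)
E
python3 - <<'E'
from h import *
o=env.get_obs();print(o['time_s'],o['eef_pos'],o['eef_rot'],o['grip_width'])
plan([.42,-.13,.45],-.66,11)
E
```

```text
0.6 [ 0.27702618 -0.55965306  0.45293885] [-3.14157168e+00  4.22132159e-04 -1.11107103e+00] 0.14136070715480684
[-29.2 -29.    0.3] [-0.    0.   -2.35]
[-28.  -30.2   0.3] [-0.    0.   -2.35]
[-26.8 -31.3   0.3] [-0.    0.   -2.35]
[-25.5 -32.3   0.3] [-0.    0.   -2.35]
[-24.1 -33.4   0.3] [-0.    0.   -2.35]
[-22.7 -34.3   0.3] [-0.    0.   -2.35]
[-21.3 -35.2   0.3] [-0.    0.   -2.35]
[-19.8 -36.1   0.3] [-0.    0.   -2.35]
[-18.3 -36.9   0.3] [-0.    0.   -2.35]
[-16.8 -37.6   0.3] [-0.    0.   -2.35]
[-15.3 -38.2   0.3] [-0.    0.   -2.35]
```

Emit:
{"api": "arm_command", "payload": {
  "targets": [-29, -29, 0, 0, 0, -2.4, -1, -28, -30, 0, 0, 0, -2.4, -1, -27, -31, 0, 0, 0, -2.4, -1, -25, -32, 0, 0, 0, -2.4, -1, -24, -33, 0, 0, 0, -2.4, -1, -23, -34, 0, 0, 0, -2.4, -1, -21, -35, 0, 0, 0, -2.4, -1, -20, -36, 0, 0, 0, -2.4, -1]
}}

```text
time_s: 1.4
eef_pos: [0.3792, -0.247, 0.4511]
eef_rot: [3.141, 0.0, -0.774]
contact_force: [1.4, -0.3, 0.2]
grip_width: -0.002
```

Run:
```python
from h import *
plan([.42,.0,.44],-.45,7)
```

```text
[-20.5 -29.3   1.6] [ 0.    0.   -2.65]
[-19.1 -30.2   1.6] [ 0.    0.   -2.65]
[-17.7 -31.1   1.6] [ 0.    0.   -2.65]
[-16.2 -31.9   1.6] [ 0.    0.   -2.65]
[-14.8 -32.6   1.6] [ 0.    0.   -2.65]
[-13.2 -33.2   1.6] [ 0.    0.   -2.65]
[-11.7 -33.8   1.6] [ 0.    0.   -2.65]
```

Emit:
{"api": "arm_command", "payload": {
  "targets": [-20, -29, 1, 0, 0, -2.6, -1, -19, -30, 1, 0, 0, -2.6, -1, -18, -31, 1, 0, 0, -2.6, -1, -16, -32, 1, 0, 0, -2.6, -1, -15, -33, 1, 0, 0, -2.6, -1, -13, -33, 1, 0, 0, -2.6, -1, -12, -34, 1, 0, 0, -2.6, -1]
}}

```text
time_s: 2.1
eef_pos: [0.4208, -0.0008, 0.4441]
eef_rot: [3.141, 0.0, -0.457]
contact_force: [0.2, 0.3, 0.3]
grip_width: -0.003
```

Run:
```python
from h import *
plan([.43,.29,.36],-.208,8,5)
```

```text
[-15.  -33.1  10.5] [ 0.62 -0.08 -1.78]
[-13.9 -33.5  10.9] [ 0.62 -0.08 -1.78]
[-12.9 -33.8  11.3] [ 0.62 -0.08 -1.78]
[-11.8 -34.   11.7] [ 0.62 -0.08 -1.78]
[-10.7 -34.2  12. ] [ 0.62 -0.08 -1.78]
[ -9.7 -34.4  12.4] [ 0.62 -0.08 -1.78]
[ -8.6 -34.6  12.8] [ 0.62 -0.08 -1.78]
[ -7.5 -34.7  13.2] [ 0.62 -0.08 -1.78]
```

Emit:
{"api": "arm_command", "payload": {
  "targets": [-15, -33, 6, 0.6, 0, -1.8, -1, -14, -34, 8, 0.6, 0, -1.8, -1, -13, -34, 10, 0.6, 0, -1.8, -1, -12, -34, 12, 0.6, 0, -1.8, -1, -11, -34, 12, 0.6, 0, -1.8, -1, -10, -34, 13, 0.6, 0, -1.8, -1, -9, -35, 13, 0.6, 0, -1.8, -1, -8, -35, 13, 0.6, 0, -1.8, -1]
}}

```text
time_s: 2.9
eef_pos: [0.4289, 0.2907, 0.3665]
eef_rot: [-3.059, -0.01, -0.206]
contact_force: [0.6, -0.5, 0.0]
grip_width: 0.002
```

Run:
```python
from h import *
plan([.432,.355,.16],-.208,7,25)
```

```text
[-1.8 -6.6 30.1] [ 2.89 -0.08  0.03]
[-1.7 -5.1 30.4] [ 2.89 -0.08  0.03]
[-1.7 -3.5 30.6] [ 2.89 -0.08  0.03]
[-1.6 -2.  30.8] [ 2.89 -0.08  0.03]
[-1.6 -0.4 30.8] [ 2.89 -0.08  0.03]
[-1.6  1.1 30.8] [ 2.89 -0.08  0.03]
[-1.5  2.7 30.7] [ 2.89 -0.08  0.03]
```

Emit:
{"api": "arm_command", "payload": {
  "targets": [-2, -7, 30, 2.9, 0, 0, -1, -2, -5, 30, 2.9, 0, 0, -1, -2, -4, 30, 2.9, 0, 0, -1, -2, -2, 30, 2.9, 0, 0, -1, -1, 0, 30, 2.9, 0, 0, -1, -1, 1, 30, 2.9, 0, 0, -1, -1, 2, 25, 2.9, 0, 0, -1, 0, 0, 0, 0, 0, 0, -1]
}}

```text
time_s: 3.7
eef_pos: [0.4311, 0.3496, 0.1662]
eef_rot: [-2.709, -0.005, -0.207]
contact_force: [-0.4, 1.6, -0.6]
grip_width: -0.002
```

Run:
```python
from h import *
print(env.get_obs()['eef_pos'],env.get_obs()['eef_rot'])
a=snap('top','t2')[130:300,130:330,::-1];b=snap('scene','s2')[80:280,240:400,::-1]
c=np.hstack([cv2.resize(a,None,fx=2.1,fy=2.1),cv2.resize(b,(300,357))[:357]]);cv2.imwrite('pics/c2.png',cv2.resize(c,(795,390)))
plan([.432,.366,.04],-.208,6,25)
```

```text
[0.43114426 0.3495883  0.16623589] [-2.70856963 -0.00469787 -0.20748614]
[-0.8  7.1 20.6] [ 0.01 -0.08  0.05]
[-0.8  7.1 20.6] [ 0.01 -0.08  0.05]
[-0.8  7.1 20.6] [ 0.01 -0.08  0.05]
[-0.7  7.1 20.6] [ 0.01 -0.08  0.05]
[-0.7  7.1 20.6] [ 0.01 -0.08  0.05]
[-0.7  7.1 20.6] [ 0.01 -0.08  0.05]
```

View pics/c2.png

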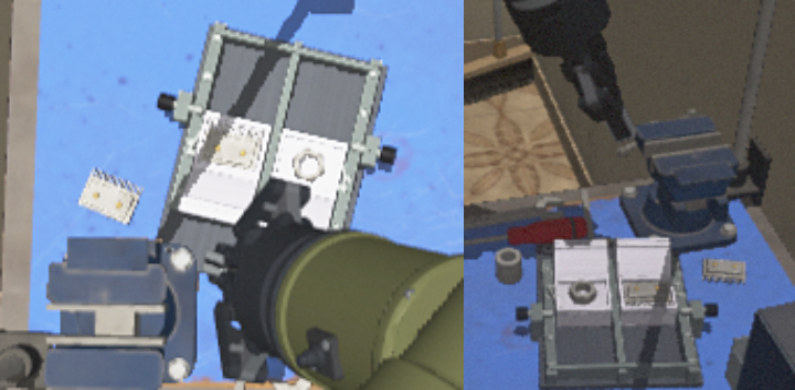

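The tilted gripper hangs in front of the left block, tip at about (210,262) in the crop, clear of the vise. Now I'll descend.

Emit:
{"api": "arm_command", "payload": {
  "targets": [-1, 7, 20, 0, 0, 0, -1, -1, 7, 20, 0, 0, 0, -1, -1, 7, 20, 0, 0, 0, -1, -1, 7, 20, 0, 0, 0, -1, 0, 7, 21, 0, 0, 0, -1, 0, 7, 21, 0, 0, 0, -1, 0, 0, 0, 0, 0, 0, -1]
}}

```text
time_s: 4.5
eef_pos: [0.4336, 0.3605, 0.0628]
eef_rot: [-2.715, -0.013, -0.207]
contact_force: [0.4, -0.3, -0.6]
grip_width: -0.003
```

Run:
```python
from h import *
o=env.get_obs();print(o['eef_pos'],o['eef_rot'],o['contact_force'])
x=np.array([np.cos(.208),-np.sin(.208),0]);y=np.array([-x[1],x[0],0]);d=o['eef_pos']-np.array([.5125,.3223,0]);print('jig',d@x,d@y)
a=snap('top','t3')[180:270,170:300,::-1];b=snap('scene','s3')[130:250,260:400,::-1]
cv2.imwrite('pics/c3.png',np.hstack([cv2.resize(a,(400,277)),cv2.resize(b,(323,277))]))
```

```text
[0.43364821 0.36051656 0.06282223] [-2.71480966 -0.01323522 -0.20665269] [ 0.43397727 -0.26631869 -0.63006711]
jig -0.08504406293291644 0.021109666227620293
```

View pics/c3.png

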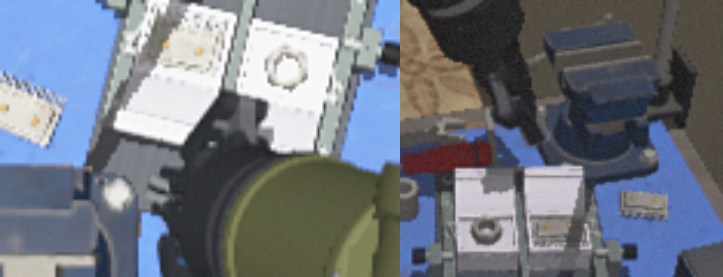

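Run:
```python
from h import *
o=env.get_obs();print(o['q'].round(3),o['qvel'].round(3),o['eef_pos'],o['joint_efforts'].round(1))
```

```text
[-0.064  0.628 -0.728  2.177  0.783  0.179 -1.578] [-0.002 -0.01   0.004  0.009 -0.022 -0.01   0.009] [0.4332072  0.3607984  0.06372879] [  0.1 -50.4  -9.2 -13.    0.8  -2.2  -0.6]
```

Joint 6 is at its lower limit (0.17), so I'll ease the tilt to about 16° before going lower.

Emit:
{"api": "arm_command", "payload": {
  "targets": [0, 0, 0, -3, 0, 0, -1, 0, 0, 0, -3, 0, 0, -1, 0, 0, 0, -3, 0, 0, -1, 0, 0, 0, 0, 0, 0, -1]
}}

```text
time_s: 5.0
eef_pos: [0.4326, 0.3628, 0.0648]
eef_rot: [-2.869, -0.011, -0.206]
contact_force: [0.9, 0.2, 0.7]
grip_width: -0.001
```

Run:
```python
from h import *
o=env.get_obs();print(o['q'].round(3),o['eef_pos'])
plan([.4347,.3653,.043],-.208,3,16)
```

```text
[-0.123  0.64  -0.777  2.069  0.715  0.439 -1.575] [0.43257116 0.36276957 0.06475687]
[0.4 1.  7.3] [ 0.12 -0.2   0.1 ]
[0.5 1.  7.2] [ 0.12 -0.2   0.1 ]
[0.5 1.1 7.2] [ 0.12 -0.2   0.1 ]
```

Emit:
{"api": "arm_command", "payload": {
  "targets": [0, 1, 7, 0, -0.2, 0, -1, 0, 1, 7, 0, -0.2, 0, -1, 0, 1, 7, 0, -0.2, 0, -1, 0, 0, 0, 0, 0, 0, -1, 4, 0, 0, 0, 0, 0, -1, 4, 0, 0, 0, 0, 0, -1, 2, 0, 0, 0, 0, 0, -1]
}}

```text
time_s: 5.7
eef_pos: [0.4435, 0.3606, 0.0415]
eef_rot: [-2.871, -0.001, -0.205]
contact_force: [1.2, 0.5, -0.4]
grip_width: -0.001
```

```bash
cat >> h.py <<'E'
def jig():
    o=env.get_obs();a=.208;x=np.array([np.cos(a),-np.sin(a),0]);y=np.array([-x[1],x[0],0]);d=o['eef_pos']-np.array([.5125,.3223,0]);f=o['contact_force']
    print('t',round(o['time_s'],2),'jig',(d@x).round(4),(d@y).round(4),d[2].round(4),'F',(f@x).round(2),(f@y).round(2),f[2].round(2),o['eef_rot'].round(3),'q6',o['q'][5].round(3))
E
python3 -c "
from h import *;jig()"
```

```text
t 5.7 jig -0.0754 0.0232 0.0415 F 1.02 0.76 -0.45 [-2.871e+00 -1.000e-03 -2.050e-01] q6 0.416
```

Emit:
{"api": "arm_command", "payload": {
  "targets": [1, -3, 0, 0, 0, 0, -1, 2, 0, 0, 0, 0, 0, -1, 2, 0, 0, 0, 0, 0, -1, 2, 0, 0, 0, 0, 0, -1, 2, 0, 0, 0, 0, 0, -1, 0, 0, 0, 0, 0, 0, -1]
}}

```text
time_s: 6.3
eef_pos: [0.4521, 0.362, 0.0423]
eef_rot: [-2.871, -0.0, -0.204]
contact_force: [-3.0, 1.2, 2.5]
grip_width: -0.003
```

```bash
python3 -c "
from h import *;jig()
a=snap('top','t4')[150:270,170:300,::-1];b=snap('scene','s4')[130:250,260:400,::-1]
cv2.imwrite('pics/c4.png',np.hstack([cv2.resize(a,(433,400)),cv2.resize(b,(360,400))]));jig()"
```

```text
t 6.3 jig -0.0673 0.0264 0.0423 F -3.16 0.56 2.52 [-2.871 -0.    -0.204] q6 0.436
t 6.4 jig -0.0674 0.0264 0.0423 F -1.45 0.84 2.04 [-2.871 -0.    -0.204] q6 0.436
```

View pics/c4.png

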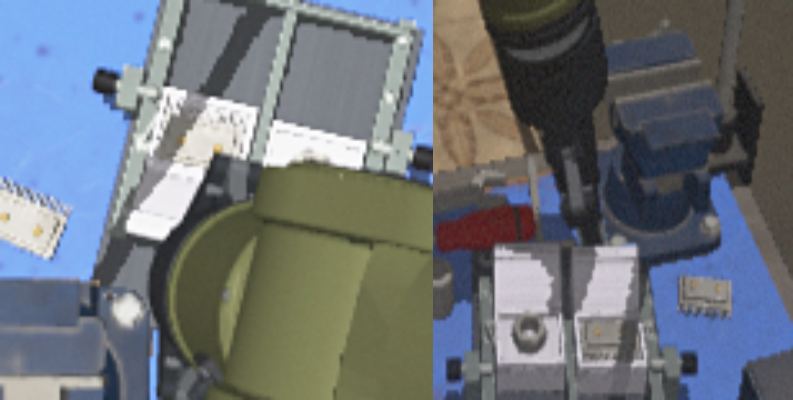

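Emit:
{"api": "arm_command", "payload": {
  "targets": [3, 0, 0, 0, 0, 0, -1, 4, 0, 0, 0, 0, 0, -1, 4, 0, 0, 0, 0, 0, -1, 4, 0, 0, 0, 0, 0, -1, 4, 0, 0, 0, 0, 0, -1, 4, 0, 0, 0, 0, 0, -1, 4, 0, 0, 0, 0, 0, -1, 3, 0, 0, 0, 0, 0, -1]
}}

```text
time_s: 7.2
eef_pos: [0.4812, 0.3557, 0.0422]
eef_rot: [-2.872, 0.0, -0.204]
contact_force: [-6.3, 1.1, 3.7]
grip_width: 0.002
```

```bash
python3 -c "
from h import *;jig();snap('top','t5');jig()
for f in('t1','t4','t5'):
    im=cv2.imread(f'pics/{f}.png');h=cv2.cvtColor(im,cv2.COLOR_BGR2HSV)
    m=cv2.inRange(h,(12,90,130),(35,255,255))
    n,l,s,c=cv2.connectedComponentsWithStats(m)
    for i in range(1,n):
        if 150<c[i][0]<270 and 140<c[i][1]<235: print(f,s[i][4],c[i].round(1),ray('top',*c[i],.038).round(4))
"
```

```text
t 7.2 jig -0.0376 0.0262 0.0422 F -6.37 -0.25 3.74 [-2.872  0.    -0.204] q6 0.487
t 7.25 jig -0.0369 0.0262 0.0421 F -3.42 1.6 1.45 [-2.871 -0.    -0.204] q6 0.487
t1 3 [223.7 193.7] [0.5209 0.3628 0.038 ]
t1 3 [234.3 196.3] [0.5166 0.3434 0.038 ]
t1 2 [171.  214.5] [0.4809 0.4564 0.038 ]
t1 4 [180.8 219. ] [0.4732 0.4387 0.038 ]
t4 2 [224.5 191.5] [0.5249 0.3614 0.038 ]
t4 4 [234.5 194.5] [0.5199 0.3432 0.038 ]
t4 2 [171.  214.5] [0.4809 0.4564 0.038 ]
t4 4 [180.8 219. ] [0.4732 0.4387 0.038 ]
t5 1 [238. 178.] [0.5501 0.3377 0.038 ]
t5 1 [250. 199.] [0.5124 0.3149 0.038 ]
t5 2 [171.  214.5] [0.4809 0.4564 0.038 ]
t5 4 [180.8 219. ] [0.4732 0.4387 0.038 ]
t5 1 [269. 218.] [0.4788 0.2797 0.038 ]
```

Travel is about 34 mm by both the blade dots and the TCP. Next is about 16 mm more, slowly.

Emit:
{"api": "arm_command", "payload": {
  "targets": [3, 0, 0, 0, 0, 0, -1, 3, 0, 0, 0, 0, 0, -1, 3, 0, 0, 0, 0, 0, -1, 3, 0, 0, 0, 0, 0, -1, 2, 0, 0, 0, 0, 0, -1, 2, 0, 0, 0, 0, 0, -1, 1, 0, 0, 0, 0, 0, -1, 0, 0, 0, 0, 0, 0, -1]
}}

```text
time_s: 8.05
eef_pos: [0.4981, 0.352, 0.0421]
eef_rot: [-2.872, 0.0, -0.205]
contact_force: [-4.9, 1.8, 3.4]
grip_width: -0.006
```

```bash
python3 -c "
from h import *;jig();snap('top','t6');jig()"
```

```text
t 8.05 jig -0.0202 0.0261 0.0421 F -5.17 0.78 3.36 [-2.872  0.    -0.205] q6 0.516
t 8.1 jig -0.0203 0.0262 0.0421 F -4.6 0.24 2.82 [-2.872 -0.    -0.204] q6 0.516
```

Travel is about 50.7 mm, past the pin and short of the end stop. Backing off.

Emit:
{"api": "arm_command", "payload": {
  "targets": [-3, 0, 0, 0, 0, 0, -1, -4, 0, 0, 0, 0, 0, -1, -4, 0, 0, 0, 0, 0, -1, -4, 0, 0, 0, 0, 0, -1, -5, 0, 0, 0, 0, 0, -1, -5, 0, 0, 0, 0, 0, -1, 0, 0, 0, 0, 0, 0, -1]
}}

```text
time_s: 8.8
eef_pos: [0.4731, 0.3573, 0.0422]
eef_rot: [-2.872, -0.001, -0.204]
contact_force: [0.3, -0.3, 0.8]
grip_width: -0.003
```

```bash
python3 -c "
from h import *;jig()
a=snap('top','t7')[150:270,170:300,::-1];b=snap('scene','s7')[130:250,260:400,::-1]
cv2.imwrite('pics/c7.png',np.hstack([cv2.resize(a,(433,400)),cv2.resize(b,(360,400))]));jig()"
```

```text
t 8.8 jig -0.0458 0.0261 0.0422 F 0.32 -0.19 0.83 [-2.872e+00 -1.000e-03 -2.040e-01] q6 0.473
t 8.9 jig -0.045 0.0261 0.0422 F -0.44 1.27 0.23 [-2.872e+00 -1.000e-03 -2.040e-01] q6 0.473
```

View pics/c7.png

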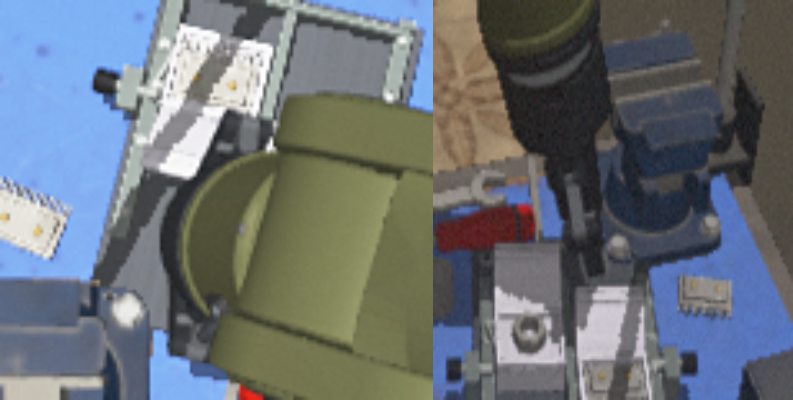

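The sled sits at about mid position, its blade dots moved up to (235,87) in the crop, with the nut sled at home and a gap between finger and face. Now I'll draw clear.

Emit:
{"api": "arm_command", "payload": {
  "targets": [-8, 0, 0, 0, 0, 0, -1, -8, 0, 0, 0, 0, 0, -1, -8, 0, 0, 0, 0, 0, -1, -8, 0, 0, 0, 0, 0, -1, -3, 0, -10, 0, 0, 0, -1, 0, 0, -25, 0, 0, 0, -1, 0, 0, -35, 0, 0, 0, -1, 0, 0, -40, 0, 0, 0, -1]
}}

```text
time_s: 9.7
eef_pos: [0.4323, 0.3352, 0.1493]
eef_rot: [-2.873, 0.001, -0.203]
contact_force: [1.2, -0.3, 0.8]
grip_width: 0.0
```

Emit:
{"api": "arm_command", "payload": {
  "targets": [0, 0, -40, 0, 0, 0, -1, 0, 20, -40, 0, 0, 0, -1, 0, 30, -30, 0, 0, 0, -1, 0, 40, -20, 0, 0, 0, -1, 0, 40, -20, 0, 0, 0, -1, 0, 0, 0, 0, 0, 0, -1]
}}

```text
time_s: 10.3
eef_pos: [0.4013, 0.1682, 0.2572]
eef_rot: [-2.876, -0.0, -0.218]
contact_force: [0.9, 1.0, 0.6]
grip_width: -0.0
```

```bash
python3 -c "
from h import *;jig()
a=snap('top','t8');b=snap('scene','s8')
cv2.imwrite('pics/c8.png',np.hstack([cv2.resize(a[130:300,130:330,::-1],(440,374)),cv2.resize(b[130:290,250:400,::-1],(350,374))]))
for f in('t1','t8'):
    im=cv2.imread(f'pics/{f}.png');h=cv2.cvtColor(im,cv2.COLOR_BGR2HSV)
    n,l,s,c=cv2.connectedComponentsWithStats(cv2.inRange(h,(12,90,130),(35,255,255)))
    for i in range(1,n):
        if 150<c[i][0]<250 and 140<c[i][1]<235: print(f,s[i][4],c[i].round(1),ray('top',*c[i],.038).round(4))
"
```

```text
t 10.3 jig -0.0769 -0.1738 0.2572 F 0.64 1.21 0.63 [-2.876 -0.    -0.218] q6 0.868
t1 3 [223.7 193.7] [0.5209 0.3628 0.038 ]
t1 3 [234.3 196.3] [0.5166 0.3434 0.038 ]
t1 2 [171.  214.5] [0.4809 0.4564 0.038 ]
t1 4 [180.8 219. ] [0.4732 0.4387 0.038 ]
t8 1 [228. 173.] [0.5588 0.3561 0.038 ]
t8 4 [239.5 175.5] [0.5547 0.3351 0.038 ]
t8 2 [171.  214.5] [0.4809 0.4564 0.038 ]
t8 4 [180.8 219. ] [0.4732 0.4387 0.038 ]
```

View pics/c8.png

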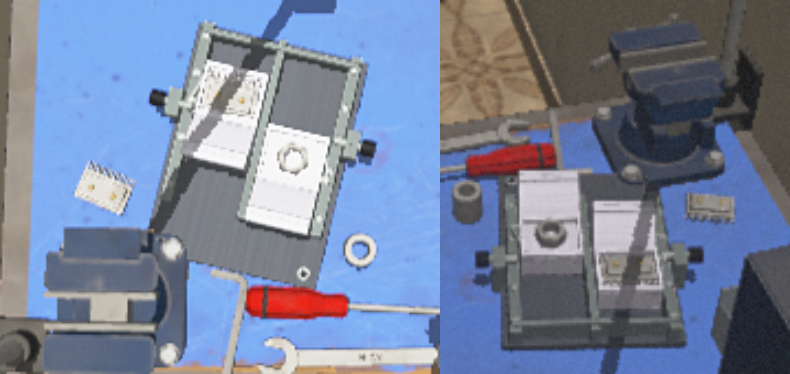

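The left sled is caught at mid travel: the blade dots moved 38.9 mm, against 40 mm nominal. The right sled and its nut are at home, the bush and spare blade are unmoved, and the arm is clear.

```bash
python3 -c "
from h import *;print(env.finish_job())"
```

```text
the job is handed in; nothing more can be done
None
```

The left sled, which carries the blade, is caught on its stop pin at mid position, and the job is handed in at about 10.4 s of the 40 s allowed.

- **Push:** I pushed the sled with shut fingertips on its push block, slowly, to about 51 mm of travel. That is past the pin's 44 mm and short of the 62 mm end stop. Readings between steps showed no more than about 7.5 N at the fingertips. I then backed off and drew clear.
- **Last checks:** The blade's marks in the top view moved about 39 mm from home, against the 40 mm for a caught sled, which is within the 2 mm calibration. By eye, the other sled is at home with its nut, and the bush has not moved. The spare blade's measured position did not change. The contact force is at noise level.
- **Disagreed:**
  - The first tilt of 25° ran joint 6 to its range limit during the descent, so I eased it to about 16°.
  - The distance over the two knobs measured 192 mm instead of 206 mm. The base corners and push faces fitted the given sizes, so I relied on those.

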